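Load the bench tumbler and lock its bayonet lid

ROBOT

A 6-joint arm with a two-finger parallel gripper is mounted at the origin on the work surface. World frame = base frame: x ahead of the robot, y to its left, z up, the work surface at z = 0. Lengths are in m, angles in rad, forces in N, time in s.
With the tool pointing down it reaches from about 0.325 to 0.9 m from the base axis. Payload 6.1 kg.
Tool frame: the origin (TCP) lies at the very end of the fingers, on their centre line; the grasp point (between the pads) lies 19 mm behind it; z points along the fingers, y is the line along which they close (so a half turn about z gives the same grasp; the last joint's range is limited). The gripper opens to 87 mm and grips with 3 to 60 N. Pads are 19 mm wide; open, the fingers measure 117 mm over their backs; the gripper's body (75 mm by 190 mm) begins 51 mm behind the grasp point.
Start: joints at [1.22, 0.22, 1.526, -0, 1.395, -0.126], TCP at [0.139, 0.609, 0.223] pointing down, gripper open.
Joint ranges: [-2.98, 2.98], [-0.91, 2.08], [0.09, 2.57], [-1.24, 4.39], [0.2, 2.65], [-2.68, 2.68]. Speed limits (rad/s): [2.57, 2.57, 3.01, 3.14, 3.14, 3.14].

INTERFACE

Orientations are given as a unit quaternion [w, x, y, z].
In Python, from rig import r gives the robot as it stands.
- The arm moves only by the tool carry_out, never from a script. Its argument "plan" is a list of rows, each a list of 5 numbers: the opening, from 0 (shut) to 1 (fully open), then the shift along the world's x, y, z in cm, then the turn about the world's z in rad. In form: [[fingers, tx, ty, tz, yaw], ...]. A call has exactly 5 rows; each row is the pose to reach, as a shift and turn from the pose commanded when the call began; what a row does not reach only later rows make up. A row lasts 1/10 s, in which the tool goes at most 50 mm and 8.59 degrees, less where a joint would pass 70% of its speed; a pose out of reach is approached as far as the arm can. A call with a gripper value outside its range is refused whole. The fingers move at their own pace and stop on an object; the grip force is fixed at half the most. Time passes only in rows, so rows that repeat a pose let the fingers close, or fill a call up. It gives the time, the measured TCP pose, the force, the opening and the grip force at its end, in the units of the state.
- r.state(): the state, without advancing time (a new reading comes with each control period).
- r.grab_frame(name): name is "scene" or "top"; returns (picture, depth): 420x560x3 uint8, red, green, blue; 420x560 float32, m along the optical axis (not along the pixel's ray), 0 where there is no reading.
- r.camera_model(name): a dict with "K" (3x3 intrinsics, pixels), "rvec" (rotation vector, rad) and "tvec" (3), from world to camera coordinates, as OpenCV has them. Camera axes: x right, y down, z forward; pixel columns grow to the right and rows downward; lengths in m; the calibration is good to about 2 mm. A picture is of the moment at which its call begins. camera_model takes no time and is no camera call.
- r.close_job(): hands the job in; it is judged then, once.
Trained networks look in the newest picture that a camera, given by its name, has taken for a name from the list of things; names that differ only in an ending like _2 or _b are one class to them, and where a whole thing is asked for, a point or a joint stands for the part that bears it (a point fixed in the world has none). Each returns a list of dicts, best first, with "p" (0 to 1); they miss things now and then, are a little off and sometimes report something else, mostly with a low value. They report only what shows in the picture. A call takes as long as a camera call.
- r.search_frame(thing, camera): "box" ([left, top, width, height] in pixels, round what is visible of it).
The state is a dict: "clock": time; "joints": joint angles; "qd": joint speeds; "joint_torque": joint torques, N m; "eef_pos": TCP position; "tool_rot": TCP orientation; "wrist_force": force on the tool from outside, world axes, zero at the start; "moment": the same for the moment, N m; "width": opening from 0.0 (shut) to 1.0 (fully open); "grip_force": force on a finger pad.
Only numpy, scipy, OpenCV 4.12 (cv2) and the standard library are available. Lean on these libraries where they do the work, as an engineer would, in place of code of your own. Each camera call takes 0.05 s, during which the arm holds its last target. There are 200 camera calls.

TASK

Put the last rough-sawn beech blank, the square-edged block on the plywood board, into the drum of the tumbler with the others, then close the drum with its lid: find the slots with the lugs, push the lid in against the seal, and twist it clockwise until it is locked in its notches and stays down when you let go. Leave the other things on the table where they are.

Things in the scene. Friction and masses are not known exactly. Their poses are not given: they have to be found in the camera images.
- tumbler: grey bench tumbler, fixed to the table: foot plate 280 x 170 mm, gearmotor, and a drum 152 mm across, 150 mm deep that leans 32 degrees from vertical, its mouth looking up and towards the robot. The gearmotor holds the drum, it does not turn by hand. Origin on the table, about under the drum's middle; x away from the robot
- mouth (a point): centre of the drum's mouth, at the top face of its steel mouth ring, 235 mm above the table. z: the drum's axis, out of the mouth; x up the slope of the mouth. It does not turn with the drum. Ring: bore 76 mm, 6 mm thick, two entry slots opposite one another, 16 mm wide, cut out to 48 mm from the axis. The drum stopped at random: the line of the slots is up to 20 degrees either way from x, not told
- track (a point): point on the drum's axis at the underside of the mouth ring. Clockwise from each slot, seen looking into the mouth, a 45 degree track runs under the ring to a solid stop; counter-clockwise a stop comes at once. Just before the clockwise stop the ring's underside has a notch 2.5 mm deep, into which the seal's spring lifts the lug when the lid is let go. Axes as mouth
- seal_top (a point): point on the drum's axis, level with the top of the black seal ring (97 to 109 mm across) round the mouth ring, 9 mm above the mouth ring's top face. The lid's flange pushes it down against a spring: 3 N at first touch, 9 N when 6 mm down, 12 N when level with the ring. Axes as mouth
- drum_mid (a point): point on the drum's axis, 85 mm inside the mouth; the middle of the drum's hollow, about 140 mm across there. Some blanks lie at its bottom already. Same axes as mouth
- lid: grey bayonet lid, 0.15 to 0.23 kg, standing on its plug, grip bar up. Origin: centre of the plug's foot; z up its axis; x along the bar. Plug 73 mm across, tapering to 60 mm in its lowest 8 mm; flange 112 mm across, 26 to 32 mm above the foot. Depth of the foot below the ring's top face: lugs lying on the ring 12 mm, in the slots on the seal 17, free to turn from 23.5, hard home 26, locked and let go 20.5
- lid_lug (a point): middle of one of the lid's two steel lugs, hidden under its flange on opposite sides, straight below the two ends of the grip bar. Each is 13 mm wide, 5 mm thick (12 to 17 mm above the plug's foot) and reaches 44 mm from the axis. Axes of the lid
- lid_bar (a point): middle of the upright grip bar on top of the lid: 74 mm long (along the lid's x), 14 mm thick, from 32 to 62 mm above the plug's foot. Axes of the lid
- blank: rough-sawn beech blank, a sharp-edged block 40 x 26 x 22 mm (x, y, z), 30 g, lying flat on the plywood board; origin at the centre of its underside
- board: plywood cutting board 260 x 160 x 9 mm, fixed to the table, on the robot's left or right (the lid is on the other side); origin at the centre of its underside, x along its length; the blank lies on its top, 9 mm above the table
- tape_roll: roll of beige masking tape lying flat, 92 mm across, 24 mm high; origin at the centre of its underside
- glue_bottle: white squeeze bottle of wood glue, 64 mm across, 170 mm tall; origin at the centre of its underside
- varnish_jar: amber glass jar with a steel cap, 72 mm across, 95 mm tall; origin at the centre of its underside
- screwdriver: screwdriver with a black handle lying on the table; origin under its middle, x along it towards the blade
- brush: flat brush with a wooden handle lying on the table; origin under its middle, x along it towards the bristles
- cup: white cup without handle, 72 mm across, 85 mm tall; origin at the centre of its underside
- finished_piece: finished, smoothly rounded round wooden piece, 40 mm across, 20 mm high, lying on the plywood board; origin at the centre of its underside
- sanding_block: cork sanding block 66 x 36 x 26 mm, dark rubber sole, lying on the plywood board; origin at the centre of its underside

How it is judged:
By the outcome, as a careful person would: the job done as asked, in the order asked, and still so for the second after the job is handed in, with the robot touching nothing.
It also fails if it takes over 72 s, if anything falls off the work surface, if the arm or the gripper's body presses on something with over 40 N, if the wrist force passes 120 N, or if a joint passes its speed limit or range.

## Working session

There is one attempt and no reset: what is moved stays moved. The work goes in short steps, Python scripts to look and compute and a tool call to move; the robot and the scene stay as the last step left them, time stands still between calls to the robot, and variables do not carry over. Pictures are saved under pics/ and viewed, at most 14 in all, crops included, and the job is handed in when it is done.

Besides the shell and the picture viewer there is one more tool, called as name(argument=value, ...) on one line, values as JSON. carry_out: Moves the arm, as the interface text tells. Its arguments: {"type":"object","properties":{"plan":{"type":"array","items":{"type":"array","items":{"type":"number"}}}},"required":["plan"]}

```bash
mkdir -p pics; cat > h.py <<'E'
from rig import r
import numpy as np, cv2
def cam(n):
    m=r.camera_model(n); K=np.array(m["K"]); R=cv2.Rodrigues(np.array(m["rvec"],float))[0]; t=np.array(m["tvec"],float).ravel(); return K,R,t
def world(n,d):
    K,R,t=cam(n); v,u=np.mgrid[:d.shape[0],:d.shape[1]]
    P=np.stack([(u-K[0,2])/K[0,0]*d,(v-K[1,2])/K[1,1]*d,d],-1)
    W=(P-t)@R; W[d<=0]=np.nan; return W
def proj(n,p):
    K,R,t=cam(n); q=K@(R@np.array(p,float)+t); return q[:2]/q[2]
E
cat > a.py <<'E'
from h import *
for n in ("scene","top"):
    p,d=r.grab_frame(n); cv2.imwrite(f"pics/{n}0.png",p[:,:,::-1]); np.savez(f"{n}0.npz",p=p,d=d)
    K,R,t=cam(n); print(n,K[0,0],"cam at",(-R.T@t).round(3)); W=world(n,d)
    for th in ["tumbler","lid","blank","board","finished_piece","lid_bar","glue_bottle","varnish_jar","cup","sanding_block"]:
        for o in r.search_frame(th,n)[:2]:
            b=np.array(o["box"]).astype(int); w=W[b[1]:b[1]+b[3],b[0]:b[0]+b[2]].reshape(-1,3)
            c=W[b[1]+b[3]//2,b[0]+b[2]//2]
            print(th,round(o["p"],2),b,"ctr",c.round(3),"zmax",np.nanpercentile(w[:,2],98).round(3))
print(r.state())
E
python3 a.py
```

```text
scene 518.6281530269928 cam at [0.996 0.859 1.229]
tumbler 0.73 [206 188 111 121] ctr [0.657 0.067 0.165] zmax 0.248
lid 0.72 [242 167  28  29] ctr [ 0.506 -0.29   0.039] zmax 0.062
lid 0.16 [186 146  24  30] ctr [ 0.647 -0.448  0.063] zmax 0.168
blank 0.58 [366 319  18  17] ctr [0.467 0.344 0.028] zmax 0.035
blank 0.21 [240 172  35  22] ctr [ 0.503 -0.29   0.028] zmax 0.061
board 0.67 [291 294 116  88] ctr [0.537 0.331 0.009] zmax 0.033
board 0.48 [212 191 101  77] ctr [0.64  0.043 0.208] zmax 0.256
finished_piece 0.75 [335 324  17  10] ctr [0.545 0.311 0.031] zmax 0.032
lid_bar 0.59 [241 170  31  22] ctr [ 0.506 -0.29   0.039] zmax 0.062
glue_bottle 0.55 [185 173  22  47] ctr [ 0.724 -0.254  0.105] zmax 0.168
glue_bottle 0.16 [208 192 107 116] ctr [0.658 0.068 0.159] zmax 0.249
varnish_jar 0.83 [258 321  28  43] ctr [0.74  0.29  0.095] zmax 0.098
cup 0.9 [188 147  19  26] ctr [ 0.648 -0.454  0.064] zmax 0.084
sanding_block 0.71 [309 340  27  28] ctr [0.629 0.346 0.03 ] zmax 0.038
sanding_block 0.27 [210 189 104  80] ctr [0.64  0.043 0.208] zmax 0.255
top 452.97437260427336 cam at [
[... 974 characters left out ...]
.1, 'joints': array([ 1.21987216e+00,  2.20406555e-01,  1.52651183e+00,  2.29994747e-05,
        1.39470602e+00, -1.26093277e-01]), 'qd': array([-9.21199270e-04,  3.82264751e-05, -5.71308991e-04, -4.68473338e-04,
       -1.58874099e-03,  8.81567102e-04]), 'joint_torque': array([-2.43056884e-04, -4.94600523e+01, -3.87695289e+01,  6.99219690e-02,
        4.75071219e-02, -5.06411970e-05]), 'eef_pos': array([0.1393253 , 0.60925764, 0.22252731]), 'tool_rot': array([-1.47522801e-05,  1.12180825e-01,  9.93687809e-01, -1.27523373e-05]), 'wrist_force': array([ 0.30655108, -0.80775181,  0.2615693 ]), 'moment': array([0.0073317 , 0.00142272, 0.00858777]), 'grip_force': 0.0, 'width': 0.9984650906721698}
```

```bash
cat > b.py <<'E'
from h import *
a=np.load("top0.npz"); s=np.load("scene0.npz")
A=cv2.resize(a["p"][140:290,150:430,::-1],None,fx=2.8,fy=2.8,interpolation=3); B=cv2.resize(s["p"][140:390,170:420,::-1],None,fx=2.4,fy=2.4,interpolation=3)
cv2.imwrite("pics/A.png",A);cv2.imwrite("pics/B.png",B)
W=world("top",a["d"]); Ws=world("scene",s["d"])
def rect(W,sel,nm):
    q=W[sel][:,:2]; m=cv2.minAreaRect((q*1000).astype(np.float32)); print(nm,len(q),"med",np.nanmedian(W[sel],0).round(4),m)
for n,w in (("top",W),("scene",Ws)):
    x,y,z=w[...,0],w[...,1],w[...,2]
    rect(w,(abs(x-.467)<.04)&(abs(y-.344)<.045)&(z>.022)&(z<.045),n+" blank")
    rect(w,(abs(x-.505)<.06)&(abs(y+.292)<.06)&(z>.05),n+" bar")
    rect(w,(abs(x-.505)<.08)&(abs(y+.292)<.08)&(z>.024)&(z<.042),n+" flange")
E
python3 b.py
```

```text
top blank 90 med [0.4626 0.3387 0.0323] ((462.8525695800781, 339.5946350097656), (28.28200340270996, 39.232322692871094), 48.93803405761719)
top bar 94 med [ 0.5034 -0.3     0.0621] ((503.53900146484375, -301.273193359375), (14.027519226074219, 74.88623046875), 19.407947540283203)
top flange 666 med [ 0.5001 -0.3002  0.0337] ((503.8307800292969, -301.20086669921875), (109.00284576416016, 108.41976165771484), 44.930171966552734)
scene blank 158 med [0.4621 0.3416 0.0294] ((461.3453674316406, 340.92022705078125), (29.746505737304688, 39.70330810546875), 50.54068374633789)
scene bar 98 med [ 0.5031 -0.2991  0.0586] ((499.9758605957031, -299.2313537597656), (20.355825424194336, 78.1142578125), 20.96947479248047)
scene flange 488 med [ 0.5109 -0.2909  0.0309] ((502.73748779296875, -299.0074768066406), (111.9017562866211, 107.46760559082031), 63.86219787597656)
```

View pics/A.png

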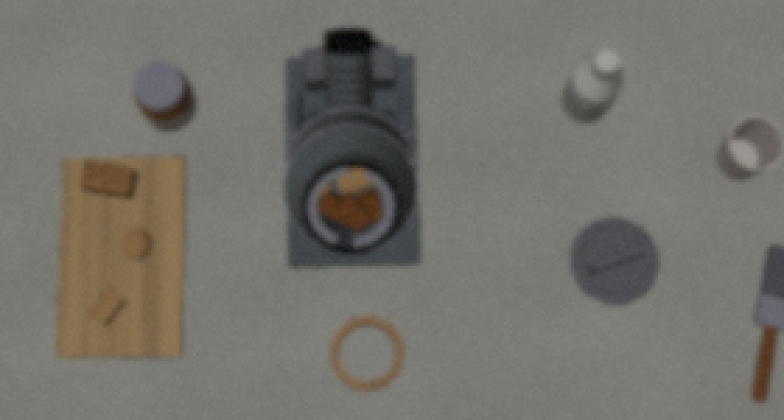

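View pics/B.png

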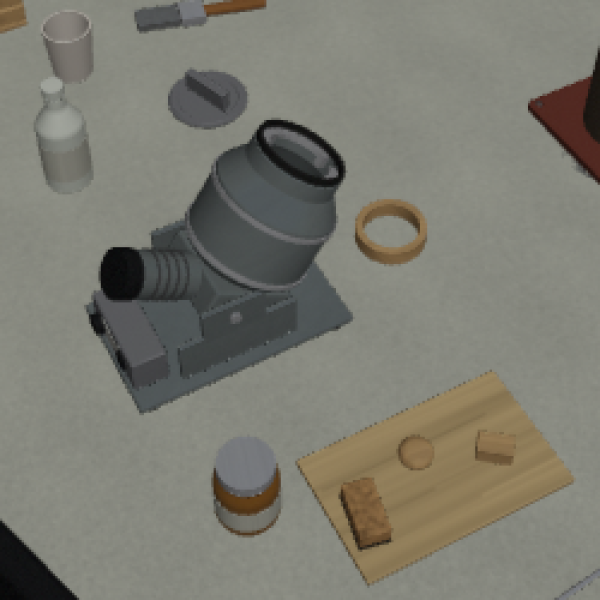

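```bash
cat > c.py <<'E'
from h import *
from scipy.optimize import least_squares
D={n:np.load(f"{n}0.npz") for n in("top","scene")}
P=np.concatenate([world(n,D[n]["d"]).reshape(-1,3) for n in D]); P=P[np.isfinite(P).all(1)]
# foot plate yaw
Wt=world("top",D["top"]["d"]); 
q=Wt[(abs(Wt[...,0]-.65)<.2)&(abs(Wt[...,1]-.02)<.13)&(Wt[...,2]>.006)&(Wt[...,2]<.03)]
print("plate",len(q),cv2.minAreaRect((q[:,:2]*1000).astype(np.float32)))
def fr(psi):
    s,c=np.sin(np.radians(32)),np.cos(np.radians(32))
    X=np.array([c*np.cos(psi),c*np.sin(psi),s]);n=np.array([-s*np.cos(psi),-s*np.sin(psi),c]);return X,np.cross(n,X),n
# score candidates: drum shell points: seal outer r=54.5 top h=9mm
best=None
for psi in np.radians(np.arange(-12,13,2)):
    X,Y,n=fr(psi)
    for cx in np.arange(.57,.65,.002):
        for cy in np.arange(-.01,.05,.002):
            v=P[(P[:,2]>.19)]-[cx,cy,.235]; h=v@n; rr=np.hypot(v@X,v@Y)
            s=((abs(h-.009)<.003)&(rr>.0475)&(rr<.0555)).sum()-((h>.004)&(h<.03)&((rr<.045)|(rr>.058))).sum()
            if best is None or s>best[0]: best=(s,psi,cx,cy)
print(best); s,psi,cx,cy=best
X,Y,n=fr(psi); c=np.array([cx,cy,.235])
imgs=[]
for nme in("top","scene"):
    g=np.arange(-70,71)*1e-3; O=np.zeros((141,141,2),np.float32)
    K,R,t=cam(nme)
    G=c+g[::-1][:,None,None]*X+g[::-1][None,:,None]*Y   # up=X, left=Y
    U=(G@R.T+t)@K.T; M=(U[...,:2]/U[...,2:]).astype(np.float32)
    im=cv2.remap(D[nme]["p"],M[...,0],M[...,1],3)[:,:,::-1]; im=cv2.resize(im,None,fx=2.8,fy=2.8)
    for rad in (38,48): cv2.circle(im,(197,197),int(rad*2.8),(0,255,0) if rad==38 else (0,255,255),1)
    imgs.append(im)
cv2.imwrite("pics/C.png",np.hstack(imgs)); 
E
python3 c.py
```

```text
plate 1286 ((650.207275390625, 20.133163452148438), (259.6736145019531, 399.6325988769531), 89.95777893066406)
(np.int64(-705), np.float64(0.03490658503988659), np.float64(0.6), np.float64(0.016))
```

View pics/C.png

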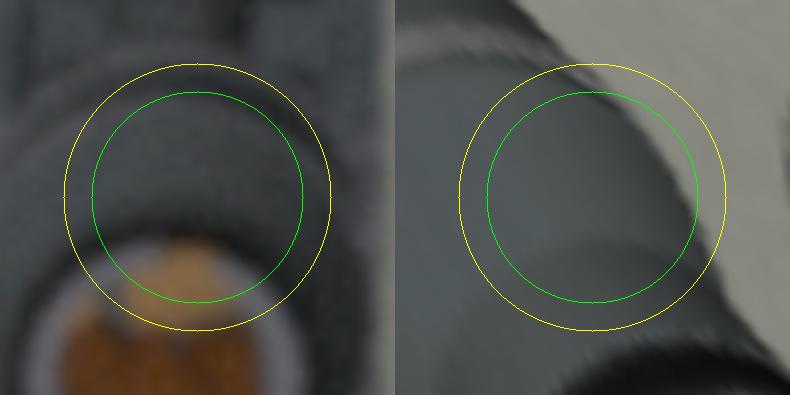

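```bash
sed -i 's/np.arange(.57,.65,.002)/np.arange(.50,.60,.002)/' c.py; python3 c.py
```

```text
plate 1286 ((650.207275390625, 20.133163452148438), (259.6736145019531, 399.6325988769531), 89.95777893066406)
(np.int64(260), np.float64(0.0), np.float64(0.538), np.float64(0.027999999999999997))
```

View pics/C.png

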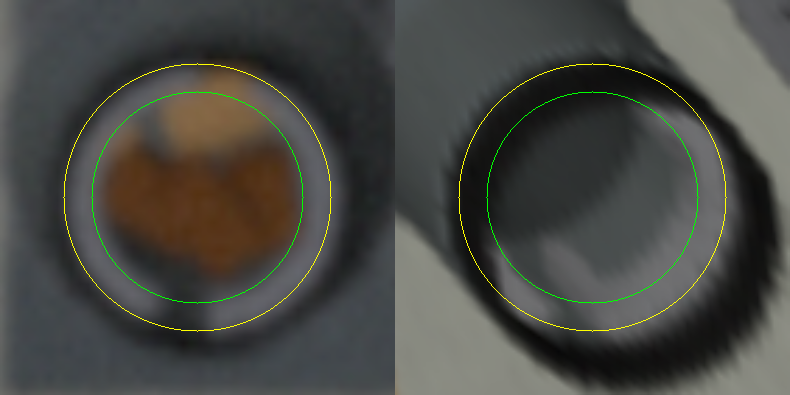

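carry_out(plan=[[0.7,3.8,-3.2,0,-0.1],[0.7,7.6,-6.4,0,-0.2],[0.7,11.4,-9.6,0,-0.3],[0.7,15.2,-12.8,0,-0.4],[0.7,19.0,-16.0,0,-0.48]])

```text
clock: 1.6
eef_pos: [0.3305, 0.4479, 0.2228]
tool_rot: [0.0, 0.347, 0.938, 0.0]
wrist_force: [1.2, 1.1, -0.5]
width: 0.717
grip_force: 0.0
```

carry_out(plan=[[0.7,3.3,-2.7,-2,0],[0.7,6.6,-5.4,-5,0],[0.7,9.9,-8.2,-9,0],[0.7,13.3,-10.9,-13,0],[0.7,13.3,-10.9,-15.5,0]])

```text
clock: 2.1
eef_pos: [0.4656, 0.3385, 0.0675]
tool_rot: [0.001, 0.346, 0.938, 0.001]
wrist_force: [0.2, 1.1, -0.3]
width: 0.703
grip_force: 0.0
```

```bash
cat > d.py <<'E'
from h import *
p,d=r.grab_frame("scene"); np.savez("scene1.npz",p=p,d=d)
t=r.state()["eef_pos"]; u,v=proj("scene",t).astype(int); print(t,u,v)
cv2.imwrite("pics/D.png",cv2.resize(p[v-60:v+50,u-65:u+65,::-1],None,fx=5,fy=5,interpolation=3))
E
python3 d.py
```

```text
[0.46180508 0.33528455 0.05971981] 376 317
```

View pics/D.png

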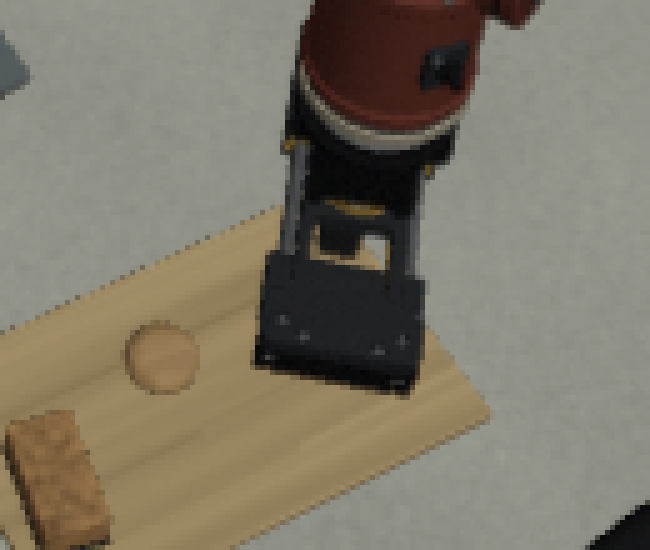

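carry_out(plan=[[0.7,0,0,0,0],[0.7,0,0,-1.5,0],[0.7,0,0,-3,0],[0.7,0,0,-4.5,0],[0.7,0,0,-5.4,0]])

```text
clock: 2.65
eef_pos: [0.4613, 0.3405, 0.0122]
tool_rot: [-0.0, 0.345, 0.939, -0.0]
wrist_force: [0.3, 0.5, -0.3]
width: 0.7
grip_force: 0.0
```

carry_out(plan=[[0.0,0,0,0,0],[0.0,0,0,0,0],[0.0,0,0,0,0],[0.0,0,0,0,0],[0.0,0,0,0.5,0]])

```text
clock: 3.15
eef_pos: [0.4621, 0.3401, 0.0186]
tool_rot: [-0.0, 0.345, 0.939, -0.0]
wrist_force: [0.3, -0.4, -1.0]
width: 0.333
grip_force: 0.1
```

carry_out(plan=[[0.0,0,0,-0.5,0],[0.0,0,0,-0.5,0],[0.0,0,0,-0.5,0],[0.0,0,0,-0.5,0],[0.0,0,0,1.5,0]])

```text
clock: 3.65
eef_pos: [0.4612, 0.3395, 0.0329]
tool_rot: [-0.001, 0.345, 0.939, -0.001]
wrist_force: [0.2, 0.3, -0.1]
width: 0.296
grip_force: 30.0
```

carry_out(plan=[[0.0,0,0,4.5,0.1],[0.0,0.5,-1,9,0.2],[0.0,1,-3,13.5,0.3],[0.0,2,-5,18,0.4],[0.0,3,-7,22,0.5]])

```text
clock: 4.15
eef_pos: [0.4927, 0.2698, 0.2566]
tool_rot: [0.001, 0.1, 0.995, 0.001]
wrist_force: [0.8, 0.0, -0.4]
width: 0.299
grip_force: 30.0
```

carry_out(plan=[[0.0,0.8,-4,2,0.1],[0.0,1.6,-8.5,3.5,0.21],[0.0,2.5,-13,4.5,0.21],[0.0,3.5,-18,4.5,0.21],[0.0,4.4,-22,4.5,0.21]])

```text
clock: 4.65
eef_pos: [0.5367, 0.0479, 0.2998]
tool_rot: [0.001, -0.002, 1.0, -0.0]
wrist_force: [0.8, 0.7, -0.4]
width: 0.288
grip_force: 30.0
```

carry_out(plan=[[0.0,0,-2.2,0,0],[0.0,0,-2.2,0,0],[0.0,0,-2.2,-2,0],[0.0,0,-2.2,-4.5,0],[0.0,0,-2.2,-6.3,0]])

```text
clock: 5.15
eef_pos: [0.5358, 0.0293, 0.2344]
tool_rot: [-0.0, -0.003, 1.0, 0.0]
wrist_force: [-0.4, -0.0, -1.1]
width: 0.293
grip_force: 30.0
```

carry_out(plan=[[0.0,0,0,0,0],[0.48,0,0,0,0],[0.48,0,0,0,0],[0.48,0,0,0,0],[0.48,0,0,0,0]])

```text
clock: 5.65
eef_pos: [0.5369, 0.0283, 0.2367]
tool_rot: [0.001, -0.003, 1.0, -0.0]
wrist_force: [0.7, 1.2, -0.5]
width: 0.466
grip_force: 0.0
```

carry_out(plan=[[0.48,0,0,0,0],[0.48,0,0,2,0],[0.48,0,0,5,0],[0.6,0,-3,9,0],[0.6,0,-7.5,11,0]])

```text
clock: 6.15
eef_pos: [0.5373, -0.046, 0.3497]
tool_rot: [0.003, -0.005, 1.0, -0.0]
wrist_force: [1.2, -0.5, 0.8]
width: 0.567
grip_force: 0.0
```

carry_out(plan=[[0.6,0,-5,0,0.1],[0.6,-0.5,-10,0,0.2],[0.6,-1.5,-15,0,0.35],[0.6,-2.5,-20,-2,0.35],[0.6,-3.3,-25,-7,0.35]])

```text
clock: 6.65
eef_pos: [0.5075, -0.2784, 0.2985]
tool_rot: [0.002, -0.176, 0.984, -0.003]
wrist_force: [1.3, -0.2, 0.3]
width: 0.6
grip_force: 0.0
```

```bash
cat > e.py <<'E'
from h import *
p,d=r.grab_frame("top"); np.savez("top2.npz",p=p,d=d)
cv2.imwrite("pics/E.png",cv2.resize(p[150:290,160:420,::-1],None,fx=3,fy=3,interpolation=3))
p2,d2=r.grab_frame("scene"); print(r.state()["eef_pos"])
for c in("top","scene"):
    for o in r.search_frame("blank",c)[:3]: print(c,o)
X=np.array([.848,0,.53]);Y=np.array([0,1.,0]);n=np.array([-.53,0,.848]);c=np.array([.538,.028,.235])
K,R,t=cam("top"); g=(np.arange(-70,71)*1e-3)[::-1]
G=c+g[:,None,None]*X+g[None,:,None]*Y; U=(G@R.T+t)@K.T; M=(U[...,:2]/U[...,2:]).astype(np.float32)
cv2.imwrite("pics/F.png",cv2.resize(cv2.remap(p,M[...,0],M[...,1],3)[:,:,::-1],None,fx=3.5,fy=3.5))
E
python3 e.py
```

```text
[ 0.50364342 -0.27790684  0.29000661]
top {'box': [274.0, 212.5, 11.7, 10.1], 'p': 0.6}
```

View pics/E.png

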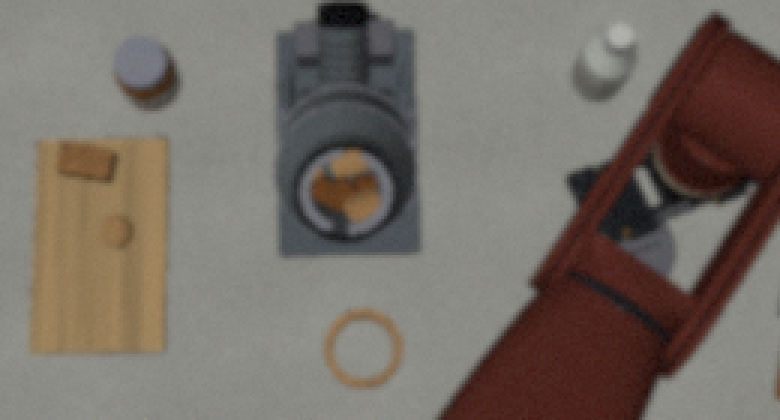

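View pics/F.png

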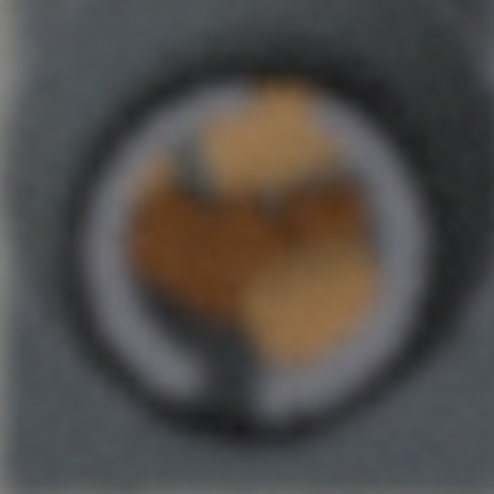

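carry_out(plan=[[0.6,0,0,0,-0.15],[0.6,0,0,-2,-0.3],[0.6,0,0,-4,-0.45],[0.6,0,0,-6,-0.6],[0.6,0,0,-8,-0.75]])

```text
clock: 7.35
eef_pos: [0.5085, -0.2736, 0.2169]
tool_rot: [0.002, 0.198, 0.98, -0.0]
wrist_force: [-1.0, 0.0, -0.7]
width: 0.6
grip_force: 0.0
```

carry_out(plan=[[0.6,0,0,-2,-0.15],[0.6,0,0,-4,-0.3],[0.6,0,0,-6,-0.45],[0.6,0,0,-8,-0.6],[0.6,0,0,-8,-0.75]])

```text
clock: 7.85
eef_pos: [0.5068, -0.2724, 0.1339]
tool_rot: [-0.001, 0.543, 0.839, 0.0]
wrist_force: [-0.3, 0.9, -0.2]
width: 0.599
grip_force: 0.0
```

```bash
python3 -c "
from rig import r
s=r.state();print(s['eef_pos'],s['tool_rot'],s['joints'],s['clock'])"
```

```text
[ 0.50683281 -0.27241598  0.13392221] [-1.41098952e-03  5.43384915e-01  8.39482427e-01  3.13384216e-04] [-6.30494721e-01  1.84361172e-01  1.74069669e+00  4.98197002e-04
  1.21938748e+00 -1.05253383e+00] 7.85
```

carry_out(plan=[[0.6,-0.35,-2.75,0,-0.07],[0.6,-0.35,-2.75,0,-0.07],[0.6,-0.35,-2.75,-1.5,-0.07],[0.6,-0.35,-2.75,-3,-0.07],[0.6,-0.35,-2.75,-4.5,-0.07]])

```text
clock: 8.35
eef_pos: [0.5034, -0.3009, 0.0889]
tool_rot: [-0.0, 0.57, 0.822, 0.0]
wrist_force: [1.1, -0.9, -0.3]
width: 0.599
grip_force: 0.0
```

carry_out(plan=[[0.6,0,0,-2,0],[0.6,0,0,-4,0],[0.6,0,0,-5.1,0],[0.3,0,0,-5.1,0],[0.0,0,0,-5.1,0]])

```text
clock: 8.85
eef_pos: [0.5035, -0.302, 0.0393]
tool_rot: [-0.0, 0.571, 0.821, 0.0]
wrist_force: [-0.3, -0.9, 0.1]
width: 0.494
grip_force: 0.0
```

carry_out(plan=[[0.0,0,0,0,0],[0.0,0,0,0,0],[0.0,0,0,0,0],[0.0,0,0,0,0],[0.0,0,0,0,0]])

```text
clock: 9.35
eef_pos: [0.5036, -0.3027, 0.0401]
tool_rot: [0.0, 0.571, 0.821, -0.0]
wrist_force: [-1.0, -0.3, 3.8]
width: 0.161
grip_force: 30.0
```

carry_out(plan=[[0.0,0,0,2,0],[0.0,0,0,6,0.1],[0.0,0,0,10.5,0.23],[0.0,0,0,15,0.36],[0.0,0,1,20,0.49]])

```text
clock: 9.85
eef_pos: [0.5027, -0.2925, 0.239]
tool_rot: [-0.001, 0.352, 0.936, 0.0]
wrist_force: [-0.4, -0.8, -2.0]
width: 0.156
grip_force: 30.0
```

carry_out(plan=[[0.0,0,2,4,0.14],[0.0,0.2,5,8,0.28],[0.0,0.5,8,10,0.42],[0.0,1,12,10.5,0.56],[0.0,1.5,16,10.5,0.7]])

```text
clock: 10.35
eef_pos: [0.5189, -0.1313, 0.3449]
tool_rot: [0.001, 0.01, 1.0, -0.0]
wrist_force: [0.5, 0.3, -3.0]
width: 0.159
grip_force: 30.0
```

```bash
python3 -c "
from rig import r
s=r.state();print(s['eef_pos'],s['tool_rot'],s['joints'],s['clock'])"
```

```text
[ 0.51886724 -0.13133953  0.3449409 ] [ 1.29594445e-03  9.97687582e-03  9.99949339e-01 -3.18636293e-04] [-3.95553911e-01 -5.00899928e-02  1.58839881e+00  3.84478933e-04
  1.60064256e+00 -1.94638416e+00] 10.35
```

carry_out(plan=[[0.0,0.3,4,0,0],[0.0,0.6,8,0,0],[0.0,0.9,12,0,0],[0.0,1.2,15.7,-1,0.02],[0.0,1.2,15.7,-3,0.02]])

```text
clock: 10.85
eef_pos: [0.5311, 0.029, 0.3146]
tool_rot: [0.002, -0.0, 1.0, 0.001]
wrist_force: [0.4, -0.2, -2.7]
width: 0.16
grip_force: 30.0
```

carry_out(plan=[[0.0,0,0,0,0],[0.0,0,0,-1,0],[0.0,0,0,-1,0],[0.0,0,0,-1,0],[0.0,0,0,-1,0]])

```text
clock: 11.35
eef_pos: [0.5308, 0.0239, 0.3042]
tool_rot: [0.001, 0.003, 1.0, -0.0]
wrist_force: [-0.3, -0.1, -2.5]
width: 0.158
grip_force: 30.0
```

```bash
cat > f.py <<'E'
from h import *
import sys
s=r.state();t=s["eef_pos"];print(t.round(4),s["wrist_force"].round(1),s["moment"].round(2),s["clock"],s["joints"][5].round(2))
for nme in("scene","top"):
    p,d=r.grab_frame(nme); W=world(nme,d); np.savez(f"{nme}_{sys.argv[1]}.npz",p=p,d=d)
    # lid flange plane: points within 60 mm of tool axis, below TCP, RANSAC-free PCA
    m=(np.hypot(W[...,0]-t[0],W[...,1]-t[1])<.062)&(W[...,2]<t[2]+.03)&(W[...,2]>t[2]-.06)
    q=W[m]; 
    if len(q)<30: continue
    rng=np.random.default_rng(0);best=0
    for _ in range(400):
        a=q[rng.choice(len(q),3,False)]; n=np.cross(a[1]-a[0],a[2]-a[0]); l=np.linalg.norm(n)
        if l<1e-5: continue
        n/=l; n*=np.sign(n[2]); I=abs((q-a[0])@n)<.002
        if n[2]>.6 and I.sum()>best: best=I.sum();B=I
    q=q[B]; c=q.mean(0); n=np.linalg.svd(q-c)[2][2]; n*=np.sign(n[2])
    print(nme,len(m.nonzero()[0]),best,"n",n.round(3),"c",c.round(4),"x",q[:,0].min().round(3),q[:,0].max().round(3),"y",q[:,1].min().round(3),q[:,1].max().round(3))
    u,v=proj(nme,t).astype(int); cv2.imwrite(f"pics/{nme}_{sys.argv[1]}.png",cv2.resize(p[v-65:v+65,u-80:u+80,::-1],None,fx=4,fy=4,interpolation=3))
E
python3 f.py g
```

```text
[0.5308 0.0239 0.3042] [-0.3 -0.1 -2.5] [ 0.02  0.01 -0.02] 11.35 -1.67
scene 1052 400 n [-0.006  0.002  1.   ] c [0.546  0.0396 0.295 ] x 0.479 0.589 y -0.027 0.083
top 333 149 n [0.037 0.007 0.999] c [0.5008 0.0343 0.2987] x 0.477 0.555 y -0.014 0.081
```

View pics/scene_g.png

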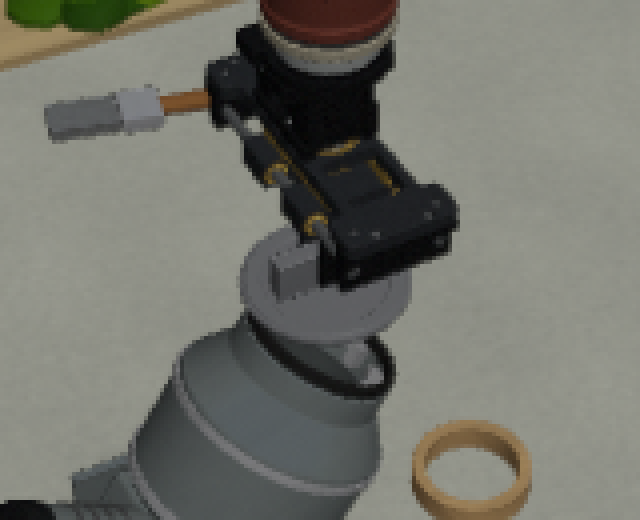

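carry_out(plan=[[0.0,-0.3,0.1,-0.6,0],[0.0,-0.3,0.1,-1.2,0],[0.0,-0.3,0.1,-1.6,0],[0.0,-0.3,0.1,-2.0,0],[0.0,-0.3,0.1,-2.3,0]])

```text
clock: 11.95
eef_pos: [0.5267, 0.0256, 0.2822]
tool_rot: [-0.0, 0.002, 1.0, -0.0]
wrist_force: [-12.8, 1.1, 15.4]
width: 0.159
grip_force: 30.0
```

carry_out(plan=[[0.0,-0.15,0,-0.2,0],[0.0,-0.3,0,-0.4,0],[0.0,-0.4,0,-0.6,0],[0.0,-0.5,0,-0.8,0],[0.0,-0.6,0,-1.0,0]])

```text
clock: 12.45
eef_pos: [0.5215, 0.0256, 0.2724]
tool_rot: [0.001, 0.002, 1.0, -0.0]
wrist_force: [-7.1, -0.7, 8.1]
width: 0.161
grip_force: 30.0
```

```bash
python3 f.py h
```

```text
[0.5215 0.0256 0.2724] [-7.1 -0.7  8.1] [ 0.05  0.69 -0.01] 12.45 -1.67
scene 960 369 n [-0.229  0.002  0.973] c [0.5382 0.0408 0.2684] x 0.474 0.58 y -0.027 0.085
top 288 130 n [-0.237 -0.018  0.971] c [0.4967 0.0361 0.2601] x 0.473 0.551 y -0.011 0.082
```

carry_out(plan=[[0.0,-0.15,0,-0.3,0],[0.0,-0.3,0,-0.6,0],[0.0,-0.45,0,-0.9,0],[0.0,-0.6,0,-1.2,0],[0.0,-0.7,0,-1.5,0]])

```text
clock: 13.05
eef_pos: [0.5159, 0.0254, 0.2579]
tool_rot: [0.002, 0.002, 1.0, -0.0]
wrist_force: [-3.3, -0.7, 20.6]
width: 0.158
grip_force: 30.0
```

```bash
python3 f.py i
```

```text
[0.5159 0.0254 0.2579] [-3.3 -0.7 20.6] [0.15 0.26 0.13] 13.05 -1.67
scene 777 336 n [-0.483  0.006  0.876] c [0.5332 0.041  0.2582] x 0.476 0.575 y -0.023 0.085
top 191 84 n [-0.539  0.004  0.842] c [0.4986 0.0402 0.2409] x 0.478 0.542 y -0.011 0.081
```

carry_out(plan=[[0.21,0,0,0,0],[0.21,0,0,0,0],[0.21,0,0,0,0],[0.21,-0.1,0,-0.3,0],[0.21,-0.1,0,-0.6,0]])

```text
clock: 13.65
eef_pos: [0.5147, 0.0255, 0.2528]
tool_rot: [0.002, 0.002, 1.0, -0.0]
wrist_force: [-9.5, 0.0, 28.1]
width: 0.207
grip_force: 14.4
```

```bash
python3 f.py j
```

```text
[0.5147 0.0255 0.2528] [-9.5  0.  28.1] [0.24 1.33 0.  ] 13.65 -1.67
scene 701 305 n [-0.499 -0.03   0.866] c [0.5353 0.0423 0.2593] x 0.477 0.572 y -0.026 0.082
top 177 84 n [-0.469 -0.008  0.883] c [0.498  0.0399 0.2411] x 0.477 0.549 y -0.011 0.08
```

carry_out(plan=[[0.21,0,0,0.1,-0.06],[0.21,0,0,0.1,-0.12],[0.21,0,0,0.1,-0.18],[0.21,0,0,0.1,-0.24],[0.21,0,0,0.1,-0.28]])

```text
clock: 14.25
eef_pos: [0.5135, 0.0265, 0.2511]
tool_rot: [0.0, 0.143, 0.99, 0.001]
wrist_force: [-2.7, 2.8, 5.2]
width: 0.207
grip_force: 5.0
```

```bash
python3 f.py k
```

```text
[0.5135 0.0265 0.2511] [-2.7  2.8  5.2] [0.61 0.33 0.14] 14.25 -1.39
scene 581 318 n [-0.541  0.061  0.839] c [0.5358 0.0404 0.2566] x 0.478 0.572 y -0.029 0.085
top 121 58 n [-0.547  0.096  0.831] c [0.4956 0.0434 0.2319] x 0.481 0.545 y 0.005 0.08
```

carry_out(plan=[[0.22,0,0,-0.3,-0.02],[0.22,0,0,-0.5,-0.05],[0.22,0,0,-0.6,-0.08],[0.22,0,0,-0.6,0],[0.22,0,0,-0.7,0.06]])

```text
clock: 14.85
eef_pos: [0.5147, 0.0262, 0.2493]
tool_rot: [0.003, 0.11, 0.994, 0.0]
wrist_force: [-12.9, 0.9, 33.4]
width: 0.218
grip_force: 17.4
```

```bash
cat >> f.py <<'E'
    print("  height over mouth",((c-[.538,.0255,.235])@[-.53,0,.848]).round(4), "at normal pt")
    m2=(np.hypot(W[...,0]-t[0],W[...,1]-t[1])<.06); v=W[m2]-[.538,.0255,.235]; h=v@[-.53,0,.848]; b=v[(h>.03)&(h<.054)&(v[:,2]<t[2]-.235+.03)]
    print("  bar pts XY mm",len(b)," "); 
E
python3 f.py l
```

```text
[0.5147 0.0262 0.2493] [-12.9   0.9  33.4] [ 0.45  1.9  -0.13] 14.85 -1.45
scene 599 313 n [-0.533  0.095  0.841] c [0.5379 0.0407 0.2565] x 0.48 0.575 y -0.028 0.085
  height over mouth 0.0183 at normal pt
  bar pts XY mm 8  
top 129 58 n [-0.576  0.123  0.809] c [0.4972 0.0414 0.2325] x 0.481 0.545 y 0.002 0.081
  height over mouth 0.0195 at normal pt
  bar pts XY mm 32
```

carry_out(plan=[[0.3,0,0,0.5,0],[0.3,0,0,0.5,0],[0.3,0,0,0.2,0],[0.3,0,0,0,0],[0.3,0,0,-0.2,0]])

```text
clock: 15.45
eef_pos: [0.5147, 0.0246, 0.249]
tool_rot: [0.003, 0.112, 0.994, -0.001]
wrist_force: [-19.5, -1.9, 46.9]
width: 0.296
grip_force: 25.0
```

```bash
python3 f.py m
```

```text
[0.5147 0.0246 0.249 ] [-19.5  -1.9  46.9] [-0.28  3.15 -0.01] 15.45 -1.45
scene 570 330 n [-0.535  0.108  0.838] c [0.5355 0.0413 0.255 ] x 0.48 0.573 y -0.026 0.084
  height over mouth 0.0183 at normal pt
  bar pts XY mm 10  
top 128 56 n [-0.544  0.155  0.824] c [0.4939 0.0399 0.2302] x 0.481 0.542 y 0.002 0.08
  height over mouth 0.0193 at normal pt
  bar pts XY mm 28
```

View pics/scene_m.png

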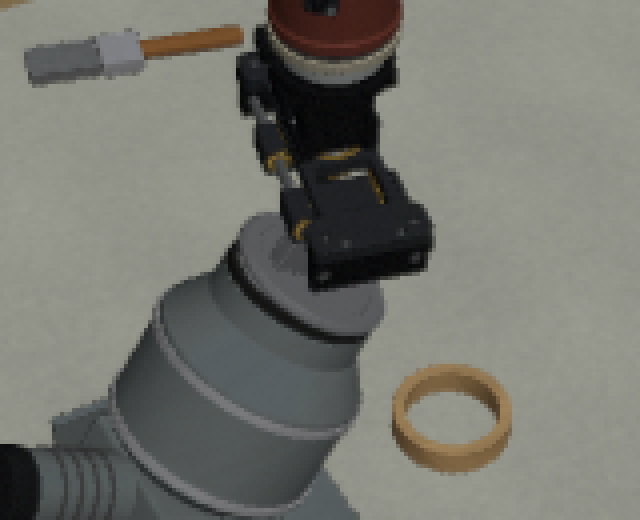

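carry_out(plan=[[0.35,0,0.1,0.5,0],[0.35,0,0.1,1,0],[0.35,0,0.1,3,0],[0.35,0,0.1,6,0],[0.35,0,0.1,10,0]])

```text
clock: 16.05
eef_pos: [0.5123, 0.0269, 0.3394]
tool_rot: [-0.003, 0.112, 0.994, 0.0]
wrist_force: [0.3, -1.2, -0.1]
width: 0.35
grip_force: 0.0
```

```bash
cat > g.py <<'E'
from h import *
import sys
C=np.array([.538,.0255,.235]);X=np.array([.848,0,.53]);Y=np.array([0,1.,0]);N=np.array([-.53,0,.848])
s=r.state();print(s["eef_pos"].round(4),s["clock"])
ims=[]
for nme in("scene","top"):
    p,d=r.grab_frame(nme); W=world(nme,d).reshape(-1,3); W=W[np.isfinite(W).all(1)]; v=(W-C)@np.stack([X,Y,N],1)*1000
    v=v[(np.hypot(v[:,0],v[:,1])<58)&(v[:,2]<62)&(v[:,2]>5)]
    f=v[(v[:,2]<30)&(np.hypot(v[:,0],v[:,1])<50)]
    A=np.c_[f[:,:2],np.ones(len(f))]; w=np.ones(len(f))
    for _ in range(20): k=np.linalg.lstsq(A*w[:,None],f[:,2]*w,rcond=None)[0]; w=1/(1+((f[:,2]-A@k)/1.5)**2)
    b=v[v[:,2]-np.c_[v[:,:2],np.ones(len(v))]@k>22]
    print(nme,len(f),"slopes",k[:2].round(3),"axis height",k[2].round(1),"bar",len(b),cv2.minAreaRect(b[:,:2].astype(np.float32)) if len(b)>5 else "")
    q=v[abs(v[:,2]-np.c_[v[:,:2],np.ones(len(v))]@k)<2]; print("   flange X",q[:,0].min().round(),q[:,0].max().round(),"Y",q[:,1].min().round(),q[:,1].max().round())
    u,vv=proj(nme,C).astype(int); cv2.imwrite(f"pics/{nme}_{sys.argv[1]}.png",cv2.resize(p[vv-50:vv+50,u-60:u+60,::-1],None,fx=5,fy=5,interpolation=3))
E
python3 g.py n
```

```text
[0.5123 0.0269 0.3394] 16.05
scene 425 slopes [ 0.006 -0.098] axis height 21.1 bar 117 ((-2.0060958862304688, 7.406982421875), (17.397628784179688, 72.48925018310547), 86.82685089111328)
   flange X -55.0 53.0 Y -51.0 57.0
top 196 slopes [-0.065 -0.088] axis height 19.9 bar 67 ((-9.449310302734375, 5.9452009201049805), (12.147689819335938, 54.09868240356445), 88.34095764160156)
   flange X -54.0 5.0 Y -36.0 56.0
```

carry_out(plan=[[0.35,0.1,-0.1,-3,0],[0.35,0.1,-0.1,-6,0],[0.35,0.1,-0.1,-8.2,0],[0.1,0.1,-0.1,-8.3,0],[0.0,0.1,-0.1,-8.3,0]])

```text
clock: 16.65
eef_pos: [0.514, 0.0257, 0.2577]
tool_rot: [-0.001, 0.112, 0.994, 0.0]
wrist_force: [-0.8, -0.1, 1.0]
width: 0.24
grip_force: 0.0
```

carry_out(plan=[[0.0,0,0,0,0],[0.0,0,0,0,0],[0.0,0,0,0,0],[0.0,0,0,-0.2,0],[0.0,0,0,-0.3,0]])

```text
clock: 17.15
eef_pos: [0.5159, 0.0264, 0.258]
tool_rot: [0.002, 0.112, 0.994, 0.001]
wrist_force: [1.2, 5.0, 7.6]
width: 0.162
grip_force: 29.4
```

```bash
python3 g.py o
```

```text
[0.5159 0.0264 0.258 ] 17.15
scene 368 slopes [ 0.025 -0.074] axis height 18.9 bar 16 ((30.87567710876465, 2.05765438079834), (8.859707832336426, 16.58622932434082), 33.79350662231445)
   flange X -55.0 55.0 Y -48.0 57.0
top 65 slopes [ 0.058 -0.099] axis height 24.3 bar 28 ((-20.521621704101562, 10.630334854125977), (18.16745376586914, 31.09828758239746), 83.26073455810547)
   flange X -51.0 13.0 Y -33.0 55.0
```

carry_out(plan=[[0.0,0,0,-0.3,0.05],[0.0,0,0,-0.4,0.1],[0.0,0,0,-0.4,0.03],[0.0,0,0,-0.4,-0.04],[0.0,0,0,-0.4,0]])

```text
clock: 17.75
eef_pos: [0.5167, 0.0264, 0.2548]
tool_rot: [0.003, 0.112, 0.994, 0.001]
wrist_force: [2.9, 2.7, 7.6]
width: 0.165
grip_force: 30.0
```

```bash
python3 g.py p
```

```text
[0.5167 0.0264 0.2548] 17.75
scene 379 slopes [ 0.018 -0.072] axis height 15.9 bar 18 ((29.227022171020508, 3.6193466186523438), (8.36811351776123, 18.57870101928711), 42.728511810302734)
   flange X -55.0 54.0 Y -50.0 57.0
top 54 slopes [ 0.042 -0.118] axis height 17.7 bar 29 ((-21.27239418029785, 8.857499122619629), (29.180810928344727, 18.217683792114258), 0.20795556902885437)
   flange X -54.0 17.0 Y -33.0 55.0
```

carry_out(plan=[[0.0,0.1,0,-0.2,0],[0.0,0.2,0,-0.35,0],[0.0,0.3,0,-0.5,0],[0.0,0.35,0,-0.6,0],[0.0,0.4,0,-0.7,0]])

```text
clock: 18.35
eef_pos: [0.5204, 0.0256, 0.249]
tool_rot: [0.003, 0.112, 0.994, 0.0]
wrist_force: [-2.0, 0.8, 15.4]
width: 0.168
grip_force: 30.7
```

```bash
python3 g.py q
```

```text
[0.5204 0.0256 0.249 ] 18.35
scene 363 slopes [ 0.015 -0.039] axis height 8.9 bar 17 ((28.136611938476562, -0.46274805068969727), (13.055747032165527, 15.980944633483887), 86.6480941772461)
   flange X -54.0 54.0 Y -51.0 57.0
top 58 slopes [-0.014 -0.065] axis height 10.2 bar 30 ((-21.135173797607422, 9.372851371765137), (18.267948150634766, 30.532732009887695), 88.35929107666016)
   flange X -52.0 22.0 Y -33.0 56.0
```

carry_out(plan=[[0.0,0.05,0,-0.15,-0.05],[0.0,0.05,0,-0.15,-0.13],[0.0,0.05,0,-0.15,-0.2],[0.0,0.05,0,-0.15,-0.27],[0.0,0.05,0,-0.15,-0.35]])

```text
clock: 18.95
eef_pos: [0.5223, 0.0248, 0.2484]
tool_rot: [0.005, 0.284, 0.959, 0.0]
wrist_force: [0.6, -0.9, 16.7]
width: 0.222
grip_force: 42.0
```

```bash
python3 g.py s; python3 -c "
from rig import r
s=r.state();print(s['moment'],s['wrist_force'])"
```

```text
[0.5223 0.0248 0.2484] 18.95
scene 218 slopes [ 0.009 -0.038] axis height 8.8 bar 2 
   flange X -53.0 54.0 Y -51.0 57.0
top 65 slopes [-0.003 -0.063] axis height 10.2 bar 17 ((-25.5736083984375, 9.510124206542969), (12.219114303588867, 18.83980941772461), 88.12059020996094)
   flange X -52.0 -11.0 Y -27.0 53.0
[ 0.26262321 -0.3402333   1.12451594] [ 1.33460593 -0.39180296 15.75809   ]
```

View pics/scene_s.png

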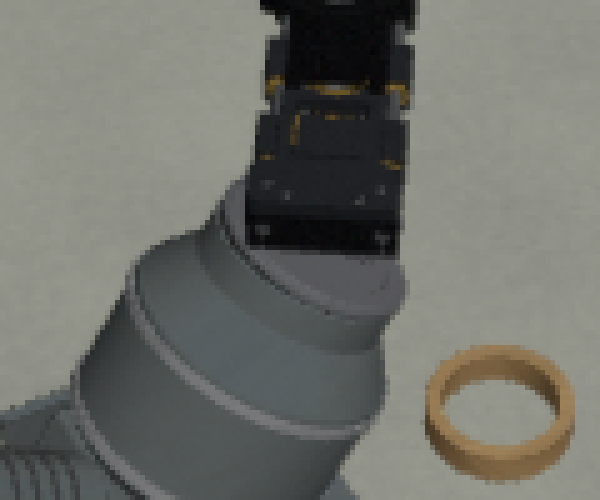

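carry_out(plan=[[0.0,0,0,0,0.15],[0.0,-0.1,0,-0.2,0.3],[0.0,-0.1,0,-0.4,0.3],[0.0,-0.1,0,-0.5,0.27],[0.0,-0.1,0,-0.5,0.2]])

```text
clock: 19.55
eef_pos: [0.5222, 0.0246, 0.2461]
tool_rot: [0.007, 0.187, 0.982, -0.0]
wrist_force: [-2.6, -0.9, 27.8]
width: 0.189
grip_force: 33.6
```

```bash
python3 g.py t; python3 -c "
from rig import r
s=r.state();print(s['moment'],s['wrist_force'])"
```

```text
[0.5222 0.0246 0.2461] 19.55
scene 275 slopes [ 0.003 -0.001] axis height 6.6 bar 1 
   flange X -56.0 54.0 Y -54.0 56.0
top 55 slopes [0.055 0.001] axis height 11.6 bar 22 ((-26.649181365966797, 9.571710586547852), (12.24736499786377, 16.35869598388672), 88.28690338134766)
   flange X -53.0 23.0 Y -34.0 50.0
[0.32519258 0.41562847 0.81149998] [-2.33557215 -0.1991334  25.91382726]
```

carry_out(plan=[[0.0,0,0,-0.05,-0.1],[0.0,0,0,-0.05,-0.2],[0.0,0,0,-0.05,-0.3],[0.0,0,0,-0.05,-0.4],[0.0,0,0,-0.05,-0.5]])

```text
clock: 20.15
eef_pos: [0.5224, 0.0244, 0.246]
tool_rot: [0.007, 0.424, 0.906, 0.001]
wrist_force: [-2.7, -1.6, 27.9]
width: 0.263
grip_force: 52.0
```

```bash
python3 g.py u; python3 -c "
from rig import r
s=r.state();print(s['moment'],s['wrist_force'],s['joints'])"
```

```text
[0.5224 0.0244 0.246 ] 20.15
scene 217 slopes [0.    0.021] axis height 6.3 bar 48 ((-22.363197326660156, 13.973878860473633), (17.95009422302246, 27.567920684814453), 44.89828872680664)
   flange X -56.0 53.0 Y 1.0 57.0
top 58 slopes [-0.028  0.002] axis height 6.3 bar 6 ((-30.287660598754883, 17.09740447998047), (10.705035209655762, 6.36921501159668), 73.29225158691406)
   flange X -53.0 5.0 Y 14.0 56.0
[0.12182858 0.1425527  1.44290923] [-3.22491102 -2.35073762 27.99343296] [-0.10283743 -0.05248097  1.77298353 -0.00195333  1.40667879 -0.7983304 ]
```

carry_out(plan=[[0.0,0,0,-0.05,-0.1],[0.0,0,0,-0.05,-0.2],[0.0,0,0,-0.05,-0.3],[0.0,0,0,-0.05,-0.4],[0.0,0,0,-0.05,-0.4]])

```text
clock: 20.75
eef_pos: [0.5221, 0.0254, 0.2461]
tool_rot: [0.006, 0.595, 0.804, 0.003]
wrist_force: [-6.4, 0.9, 31.3]
width: 0.287
grip_force: 48.0
```

```bash
python3 g.py v; python3 -c "
from rig import r
s=r.state();print(s['moment'],s['wrist_force'],s['joints'])"
```

```text
[0.5221 0.0254 0.2461] 20.75
scene 285 slopes [-0.087 -0.232] axis height 16.1 bar 72 ((3.0480690002441406, 13.296113014221191), (25.870967864990234, 70.75321197509766), 80.4671630859375)
   flange X -32.0 51.0 Y 3.0 55.0
top 40 slopes [-0.079 -0.041] axis height 9.6 bar 0 
   flange X -44.0 23.0 Y -41.0 56.0
[0.55362194 0.50483347 1.36140439] [-6.43893823  1.27636081 30.8027809 ] [-1.02198676e-01 -5.29400409e-02  1.77320460e+00 -4.75958752e-04
  1.40736499e+00 -4.00735034e-01]
```

carry_out(plan=[[0.0,0,0,-0.05,-0.1],[0.0,0,0,-0.05,-0.2],[0.0,0,0,-0.05,-0.3],[0.0,0,0,-0.05,-0.35],[0.0,0,0,-0.05,-0.35]])

```text
clock: 21.35
eef_pos: [0.521, 0.0284, 0.2464]
tool_rot: [0.003, 0.724, 0.69, 0.005]
wrist_force: [-13.3, 11.6, 38.4]
width: 0.356
grip_force: 79.0
```

```bash
python3 g.py w; python3 -c "
from rig import r
s=r.state();print(s['moment'],s['wrist_force'],s['joints'])"
```

```text
[0.521  0.0284 0.2464] 21.35
scene 389 slopes [-0.052 -0.016] axis height 8.4 bar 153 ((2.8512725830078125, 9.58165168762207), (36.86875915527344, 64.22789001464844), 71.91419982910156)
   flange X -52.0 51.0 Y -46.0 55.0
top 25 slopes [ 0.019 -0.513] axis height -9.9 bar 18 ((16.145280838012695, 15.327617645263672), (31.189300537109375, 89.63554382324219), 17.362245559692383)
   flange X -37.0 28.0 Y -41.0 -34.0
[2.25120471 1.58476878 2.8729568 ] [-14.60452239  11.51239071  38.88322525] [-0.0994753  -0.05399555  1.77358197  0.0041314   1.41042067 -0.05326032]
```

View pics/scene_w.png

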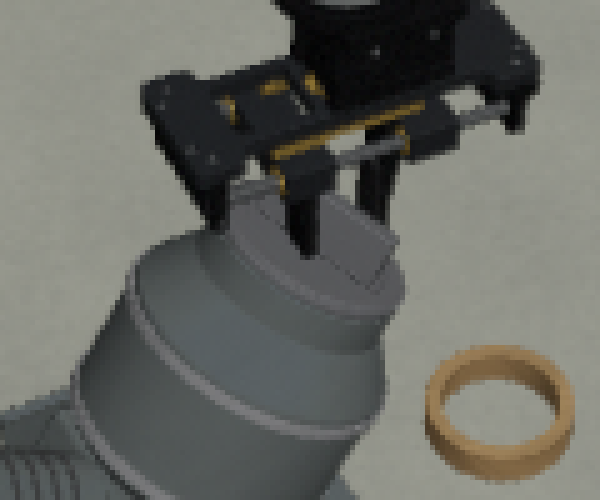

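carry_out(plan=[[0.36,0,0,0.2,0.08],[0.36,0,0,0.4,0.08],[0.36,0,0,0.6,0.08],[0.6,0,0,0.8,0.08],[0.8,0,0,1.0,0.08]])

```text
clock: 21.95
eef_pos: [0.518, 0.0279, 0.2485]
tool_rot: [-0.001, 0.697, 0.717, 0.002]
wrist_force: [-6.1, 7.4, 3.4]
width: 0.463
grip_force: 5.9
```

carry_out(plan=[[0.8,0,0,0.5,0],[0.8,0,0,3,0],[0.8,0,0,7,0],[0.8,-2,0,11,0],[0.8,-7,-2,13,0]])

```text
clock: 22.45
eef_pos: [0.4558, 0.0081, 0.3783]
tool_rot: [0.002, 0.697, 0.717, 0.001]
wrist_force: [-0.2, -1.4, 1.9]
width: 0.79
grip_force: 0.0
```

carry_out(plan=[[0.8,-3,-4,0,0],[0.8,-5,-9,0,0],[0.8,-6,-14,0,0],[0.8,-7,-18,0,0],[0.8,-7,-18,0,0]])

```text
clock: 22.95
eef_pos: [0.3823, -0.1769, 0.3743]
tool_rot: [0.001, 0.701, 0.713, -0.002]
wrist_force: [0.3, 0.7, -0.0]
width: 0.801
grip_force: 0.0
```

```bash
python3 g.py x; python3 -c "
import cv2,numpy as np
cv2.imwrite('pics/fin.png',np.hstack([cv2.resize(cv2.imread('pics/scene_x.png'),(400,333)),cv2.resize(cv2.imread('pics/top_x.png'),(400,333))]))"
```

```text
[ 0.3823 -0.1769  0.3743] 22.95
scene 439 slopes [-0.007 -0.007] axis height 12.6 bar 119 ((-1.9039487838745117, 1.6266250610351562), (20.602718353271484, 73.55755615234375), 31.27322006225586)
   flange X -55.0 56.0 Y -53.0 57.0
top 637 slopes [ 0.01  -0.026] axis height 13.4 bar 120 ((1.7978706359863281, -0.21796417236328125), (15.971725463867188, 73.80055236816406), 32.56776428222656)
   flange X -51.0 58.0 Y -53.0 55.0
```

View pics/fin.png

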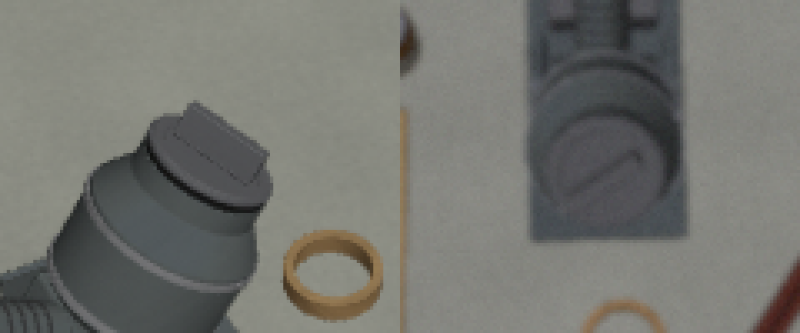

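```bash
python3 -c "
from rig import r
print(r.close_job())"
```

```text
the job is handed in; nothing more can be done
None
```

The last blank is in the drum with the others, and the lid is pushed in, turned clockwise about 47° to its stop and locked. After I let go, it stayed level at the locked height. The job was handed in at about 23 s, and nothing else on the table was moved.

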